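# Unlock the stone-ball dish and present it a quarter turn round

### The arm

A 6-joint arm with a two-finger parallel gripper is mounted at the origin on a cart in front of the work surface, level with it; the furniture and walls round the work are solid. World frame = base frame: x ahead of the robot, y to its left, z up, the work surface at z = 0. Lengths are in m, angles in degrees, forces in N, time in s.
With the tool pointing down it reaches from about 0.25 to 0.725 m from the base axis. Payload 9.7 kg.
Tool frame: the origin (TCP) lies between the finger pads; the fingertips stand 25 mm ahead of it and the grasp point (between the pads) lies 6 mm ahead of it; z points along the fingers, y is the line along which they close (so a half turn about z gives the same grasp; the last joint's range is limited). The gripper opens to 85 mm and grips with 20 to 120 N. Pads are 22 mm wide; open, the fingers measure 114 mm over their backs; the gripper's body (76 mm by 85 mm) begins 54 mm behind the grasp point. The pads swing forward as they close: fully open they stand 13 mm farther back than shut.
Start: joints at [73.052, 4.979, 10.078, 95.1, 0, 90], TCP at [0.16, 0.526, 0.256] pointing down, gripper open.
Joint ranges: [-179.16, 179.16], [-48.56, 103.87], [-65.8, 70.77], [-126.05, 130.52], [-82.76, 87.17], [-180, 180]. Speed limits (degrees/s): [127.2, 127.2, 147.25, 180, 180, 180].

### API

Orientations are given as [roll, pitch, yaw] about the fixed x, y, z axes, in that order (R = Rz(yaw) Ry(pitch) Rx(roll)).
In Python, from workcell import bot gives the robot as it stands. The module is installed in compiled form; this text tells all that it offers.
- The arm moves only by the tool inch_along, called after ">>>" in YAML: its name, and indented under it one key for each argument. Schema: {"type":"object","properties":{"steps":{"type":"array","items":{"type":"array","items":{"type":"number"},"minItems":5,"maxItems":5},"minItems":1,"maxItems":5},"grip_force":{"type":"number"},"only":{"type":"string"},"quiet":{"type":"boolean"},"lines":{"type":"string"}},"required":["steps"],"additionalProperties":false}. steps is a list of rows, 1 to 5 of them, each of 5 numbers: dx, dy, dz in a scale on which 1.0 is 0.2 m, then a turn about the tool's z in parts of the range, where 1.0 means 90 degrees, then the finger opening in m; each row is the pose to reach, as a shift and turn from the pose commanded when the call began, along the tool's axes at that moment; what a row does not reach only later rows make up. A row lasts 1/12 s, in which the tool goes at most 0.0417 m and 7.16 degrees, less where a joint would pass 70% of its speed; a pose out of reach is approached as far as the arm can. The fingers move at their own pace and stop on an object; grip_force is the grip in N (left out, the last holds). Time passes only in rows, so rows that do not move let the fingers close. The tool returns the time, the measured TCP pose, the force, the opening and the grip force at its end. only (a regular expression) keeps the lines of the reply that match it, lines (a string "A,B") keeps lines A to B, and quiet returns only ok. No shift or turn number may pass 1 either way. Input that does not fit is refused with a message, and nothing moves.
- bot.get_obs(): the state, without advancing time (a new reading comes with each control period).
- bot.camera(name): name is "side" or "top"; returns the picture (400x640x3 uint8, blue, green, red); there is no depth.
- bot.camera_info(name): a dict with "mtx" (3x3 intrinsics, pixels), "extrinsics" (4x4, takes a point from camera to world coordinates). Camera axes: x right, y down, z forward; pixel columns grow to the right and rows downward; lengths in m; the calibration is good to about 2 mm. A picture is of the moment at which its call begins. camera_info takes no time and is no camera call.
- bot.job_done(): hands the job in; it is judged then, once.
The state is a dict: "time": time; "q": joint angles; "qd": joint speeds; "joint_efforts": joint torques, N m; "ee_pos": TCP position; "tcp_rot": TCP orientation; "wrist_force": force on the tool from outside, world axes, zero at the start; "torque": the same for the moment, N m; "opening": finger opening in m; "grasp_force": force on a finger pad.
Only numpy, scipy, OpenCV 4.12 (cv2) and the standard library are available. Lean on these libraries where they do the work, as an engineer would, in place of code of your own. Each camera call takes 0.05 s, during which the arm holds its last target. There are 200 camera calls.

### The job

Push the spring keeper on the display stand away from the dish by its red plate until it clicks into its detent and stays open. Then lift the wooden dish by its arched handle to about 10 cm above its seat and, over the seat, turn it a quarter turn anticlockwise as seen from above, keeping it level and the loose stone ball in the middle of its hollow, without touching the ball or disturbing the other things on the counter. Finish while still holding the dish up there, still and level.

Things in the scene. Friction and masses are not known exactly. Their poses are not given: they have to be found in the camera images.
- stand: Fixed dark-wood display stand on the counter: slab 110 mm (its x) by 260 mm (its y), 15 mm high. Origin: centre of its underside; z up; yawed up to 0.35 rad either way. The dish sits in its +y half, the keeper runs between rails in its -y half. A plunger post stands beside the rails at x=+41 to +53, y=-78 to -54 mm, top 51 mm above the counter.
- seat (a point): Centre of the dish's seat on the slab's top: (0, 70, 15) mm in the stand's frame; a low ring, 65 mm inside, 6 mm high, surrounds the dish's foot.
- keeper (a joint): Travel of the steel keeper along the stand's -y (m): 0 = closed (its nose overlaps the dish's brass tab 2 mm above it and blocks lifting), stop at 0.046. A spring pushes it back with 0.5 to 1.7 N. A ball plunger meets a bump on its side at 0.027 (push rises to about 5 N); the bump's top is at 0.034; from 0.038 on the keeper snaps on and stays open at 0.040 or more.
- push_plate (a point): Centre of the dish-side face of the keeper's red upright plate (34 mm wide along the stand's x, 8 mm thick along its y, 47 to 87 mm above the counter), 73 mm above the counter. Closed it lies at (0, -26, 73) mm in the stand's frame and moves with the keeper. In front of it the keeper's block and nose are 49 mm high.
- dish: Loose round dish of pale wood, 112 mm across, about 0.2 kg. Origin: centre of the underside of its foot (60 mm across); z up; at the start its axes are the stand's. Rim 26 mm above the origin. A brass tab, 24 mm wide, 5 mm thick, points along its -y to 75 mm from the centre. A thin brass arch over it, in its xz plane, carries the handle.
- handle (a point): Centre of the dish's dark-wood handle bar, 85 mm above the dish's origin (100 mm above the counter at the start): 50 mm long along the dish's x, 14 mm thick along its y (grip it across this), 16 mm high. The ball's top is 31 mm below the bar's underside.
- tab (a point): On the dish's brass tab, at (0, -70, 23.5) mm in the dish's frame. After the quarter turn it points along the stand's +x (away from the robot).
- hollow (a point): Lowest point in the middle of the dish's hollow, 16 mm above the dish's origin. The hollow's radius is 53 mm; it rises at only 4 degrees up to 18 mm from the centre, 8 degrees to 34 mm and 17 degrees to the rim.
- ball_center (a point): Centre of the loose polished dark-red stone ball, 30 mm across, about 40 g, which lies in the hollow; it rolls if the dish is tilted or jerked.
- tin_0: Bystander: round tin with a teal lid, 62 mm across, 22 mm high; origin centre of underside.
- candle_1: Bystander: striped candle, 48 mm across, 65 mm high; origin centre of underside.
- stapler: Bystander: blue stapler, 135x36x42 mm; origin centre of underside.
- tape_dispenser: Bystander: tape dispenser, 48x153x88 mm; origin centre of underside.
- pen_pot: Bystander: pot with pens, 79x88x153 mm; origin centre of underside.

How it is judged (in metres and radians):
On the way, in this order (a step that is already met when the one before it is completed fails the run):
1. the keeper has snapped past its detent while the dish still sits in its seat (value of joint keeper above 0.038 m and z of dish in the frame of stand below 0.025 m), for 0.2 s.
2. the dish is lifted off, level, the ball in the middle (value of joint keeper above 0.038 m and z of dish in the frame of stand above 0.055 m and angle between dish's own z axis and vertical below 0.12 rad and horizontal distance between ball_center and hollow below 0.013 m and distance between ball_center and hollow below 0.022 m), for 0.1 s.
3. the dish, held up level, has been turned a quarter turn anticlockwise (all of step 2 and angle between the y axis of dish and the x axis of stand, either way round below 0.17 rad and x of tab in the frame of stand above 0.02 m), for 0.2 s.
At the end, for the whole second after the job is handed in: Keeper open in its detent (joint > 0.038); gripper holds the dish clear of the stand, foot 40-185 mm above the seat, within 60 mm of it sideways, at rest, level within 0.12 rad, tab along the stand's +x within 0.17 rad; ball within 13 mm of the hollow's middle (all of step 3 and z of dish in the frame of stand below 0.2 m and horizontal distance between dish and seat below 0.06 m and linear speed of dish below 0.03 m/s and angular speed of dish below 0.2 rad/s and contact force between the fingers and dish above 0.5 N and contact force between dish and stand below 0.05 N); the arm keeps its last pose, push and grip.
It fails at once if the ball rolls more than 27 mm from the middle of the hollow (horizontal distance between ball_center and hollow above 0.027 m).
It fails at once if the dish tilts more than 0.25 rad (angle between dish's own z axis and vertical above 0.25 rad).
It fails at once if the fingers touch the ball (contact force between the fingers and ball above 0.3 N).
It fails at once if another thing on the counter is moved more than 30 mm (distance of any of tin_0, candle_1, stapler, tape_dispenser, pen_pot from where it was at the start of the episode above 0.03 m).
It also fails if it takes over 54 s, if anything falls off the work surface, if the arm or the gripper's body presses on something with over 40 N, if the wrist force passes 120 N, or if a joint passes its speed limit or range.

## Working session

There is one attempt and no reset: what is moved stays moved. The work goes in short steps, Python scripts to look and compute and a tool call to move; the robot and the scene stay as the last step left them, time stands still between calls to the robot, and variables do not carry over. Pictures are saved under pics/ and viewed, at most 10 in all, crops included, and the job is handed in when it is done.

```bash
mkdir -p pics; python3 - <<'E'
from workcell import bot
import cv2,numpy as np
o=bot.get_obs(); print(o)
for n in("side","top"):
    cv2.imwrite(f"pics/{n}0.png",bot.camera(n)); i=bot.camera_info(n); print(n,np.round(i["mtx"],1).tolist(),np.round(i["extrinsics"],3).tolist())
E
```

```text
{'time': 0.0, 'q': array([ 7.30517346e+01,  5.01061893e+00,  1.00360755e+01,  9.50984619e+01,
       -2.19732996e-03,  9.00005209e+01]), 'qd': array([ 0.01307836, -0.00986408, -0.01087346, -0.01614872, -0.06849945,
       -0.04163143]), 'joint_efforts': array([ 2.63116301e-03, -5.20387387e+01,  4.64804292e+01,  1.61882717e-02,
       -1.72116529e-06,  1.35854447e-05]), 'ee_pos': array([0.16028649, 0.52593742, 0.25560218]), 'tcp_rot': array([-1.79926995e+02,  2.19799194e-03,  1.63051216e+02]), 'wrist_force': array([-0.62947349,  1.32560525, -0.12614262]), 'torque': array([-0.03954004,  0.01624769,  0.02686322]), 'grasp_force': 0.0, 'opening': 0.085619716713001}
side [[417.3, 0.0, 319.2], [0.0, 417.3, 199.7], [0.0, 0.0, 1.0]] [[0.196, 0.84, -0.506, 1.066], [0.98, -0.165, 0.107, -0.211], [0.007, -0.517, -0.856, 1.04], [0.0, 0.0, 0.0, 1.0]]
top [[457.1, 0.0, 312.3], [0.0, 457.1, 206.3], [0.0, 0.0, 1.0]] [[-0.02, -0.997, 0.08, 0.415], [-1.0, 0.018, -0.018, -0.064], [0.017, -0.08, -0.997, 1.423], [0.0, 0.0, 0.0, 1.0]]
```

View pics/side0.png

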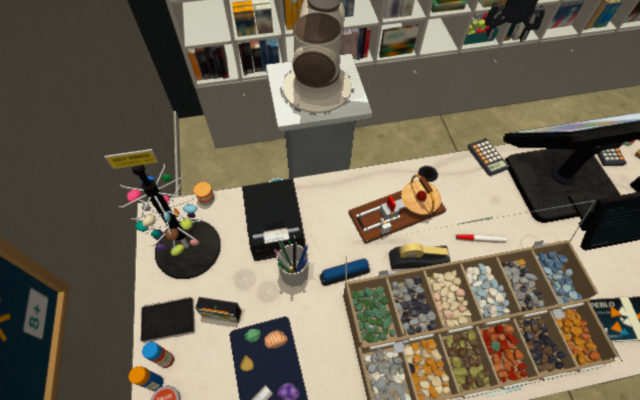

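View pics/top0.png

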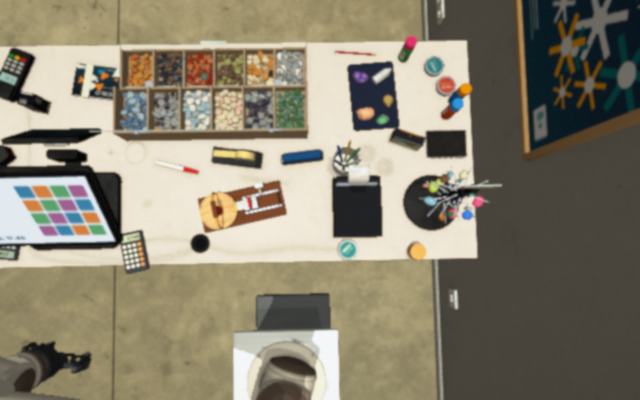

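The stand is near pixel (242,205) in top and (398,208) in side, with the dish on its left (top) and right (side). The arm is clear of both. I'll enlarge both views.

```bash
python3 - <<'E'
import cv2
a=cv2.imread("pics/top0.png")[165:245,190:300]; b=cv2.imread("pics/side0.png")[160:250,340:460]
cv2.imwrite("pics/t1.png",cv2.resize(a,None,fx=7,fy=7,interpolation=cv2.INTER_CUBIC))
cv2.imwrite("pics/s1.png",cv2.resize(b,None,fx=6.5,fy=6.5,interpolation=cv2.INTER_CUBIC))
E
```

```text
(no output)
```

View pics/t1.png

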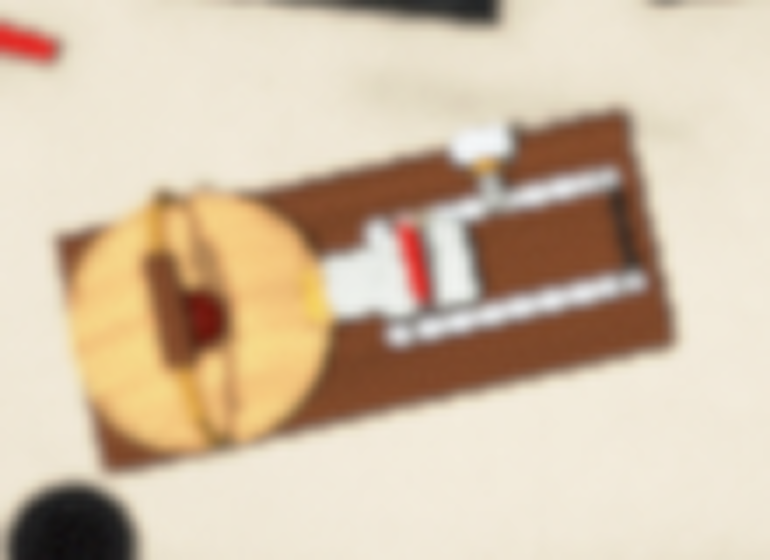

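View pics/s1.png

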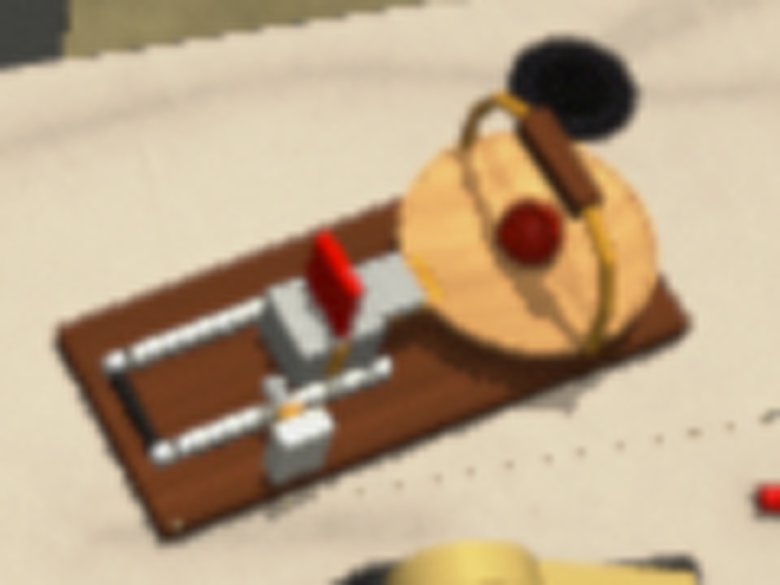

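Top crop: stand corners (58,236), (625,108), (675,345), (105,470), handle bar about (170,310), red plate about (414,265). Side crop: corners (60,335), (170,540), (690,325), bar about (562,160), plate about (335,285). Next I fit the stand pose and triangulate.

```bash
cat > h.py <<'E'
import numpy as np, cv2
from workcell import bot
from scipy.optimize import least_squares
def P(n):
    i=bot.camera_info(n); E=np.linalg.inv(i["extrinsics"]); return i["mtx"]@E[:3]
PT,PS=P("top"),P("side")
T=lambda u,v:np.array([(u+.5)/7-.5+190,(v+.5)/7-.5+165])
S=lambda u,v:np.array([(u+.5)/6.5-.5+340,(v+.5)/6.5-.5+160])
def proj(M,p): q=M@np.append(p,1); return q[:2]/q[2]
def tri(a,b):
    X=cv2.triangulatePoints(PT,PS,a.reshape(2,1),b.reshape(2,1)); return (X[:3]/X[3]).ravel()
def w(s,p):
    c,n=np.cos(s[2]),np.sin(s[2]); return np.array([s[0]+c*p[0]-n*p[1],s[1]+n*p[0]+c*p[1],p[2]])
E
python3 - <<'E'
from h import *
h=.015
C={'a':(.055,.13,h),'b':(.055,-.13,h),'c':(-.055,-.13,h),'d':(-.055,.13,h)}
ob=[(PT,T(58,236),C['a']),(PT,T(625,108),C['b']),(PT,T(675,345),C['c']),(PT,T(105,470),C['d']),
(PS,S(60,332),C['c']),(PS,S(168,530),C['b']),(PS,S(690,322),C['a'])]
f=lambda s:np.concatenate([proj(M,w(s,p))-u for M,u,p in ob])
r=least_squares(f,[.4,.1,0]); print("stand",r.x,np.degrees(r.x[2]),np.round(f(r.x),1))
s=r.x
print("corner b,c",tri(T(625,108),S(168,530)),tri(T(675,345),S(60,332)))
h1=tri(T(170,310),S(562,160));print("handle",h1,"pred",w(s,(0,.07,.108)))
h2=[tri(T(155,258),S(597,205)),tri(T(182,365),S(533,115))];print(h2)
print("plate top ends",tri(T(402,228),S(357,285)),tri(T(416,300),S(325,236)),w(s,(.017,-.030,.087)),w(s,(-.017,-.030,.087)))
print("ball",tri(T(207,315),S(530,232)),w(s,(0,.07,.046)))
for p in [(0,.07,.108),(0,-.03,.087)]:
    print(proj(PT,w(s,p)),T(170,310),T(410,264),proj(PS,w(s,p)),S(562,160),S(340,260))
E
```

```text
stand [0.53317131 0.12773533 0.20937298] 11.996188034755999 [-1.4 -0.4  0.  -0.9  0.8 -0.2 -0.6  1.  -1.4 -1.2 -0.7  0.8  1.   0.1]
corner b,c [0.61161782 0.01319017 0.01459007] [ 0.50643052 -0.00723552  0.00707546]
handle [0.51865976 0.19669985 0.10290327] pred [0.51862204 0.19620663 0.108     ]
[array([0.54080641, 0.20398901, 0.10024699]), array([0.49575657, 0.19151907, 0.10438988])]
plate top ends [0.55215552 0.10208609 0.08760122] [0.52257602 0.09781584 0.08005488] [0.55603545 0.10192388 0.087     ] [0.52277796 0.0948571  0.087     ]
ball [0.52073127 0.19229644 0.0510533 ] [0.51862204 0.19620663 0.046     ]
[213.36399545 208.62144635] [213.85714286 208.85714286] [248.14285714 202.28571429] [425.86309101 183.15627781] [426.03846154 184.19230769] [391.88461538 199.57692308]
[248.30971784 201.46883836] [213.85714286 208.85714286] [248.14285714 202.28571429] [391.73771319 199.73877176] [426.03846154 184.19230769] [391.88461538 199.57692308]
```

Fit: stand at (0.533, 0.128), yaw 12°. Handle triangulates to (0.519, 0.197, 0.103), which agrees with the text. Moving toward the stand centre with the tool's y turned to the stand's y (yaw 192°) and the fingers closing.

The rows are not in the units I measure in: shifts go in shares of 0.2 m and turns go in shares of 90 degrees. I convert before sending: -0.17 m / 0.2 = -0.85, -0.02 m / 0.2 = -0.1, -29 degrees / 90 = -0.3222.

```bash
cat > d.py <<'E'
# usage: d.py standx standy z : remaining shift to that stand-frame point, in tool axes; and the turn to stand yaw+180 (+arg4)
import sys; from h import *; from scipy.spatial.transform import Rotation as R
s=(.5332,.1277,.2094); o=bot.get_obs(); p=w(s,list(map(float,sys.argv[1:4])))
r=R.from_euler("xyz",o["tcp_rot"],degrees=True)
print("shift",np.round(r.inv().apply(p-o["ee_pos"]),4),"yaw",round(o["tcp_rot"][2],2),"q",np.round(o["q"],1),"F",np.round(o["wrist_force"],1),"open",round(o["opening"],4),"t",o["time"])
E
```

>>> inch_along:
  steps:
    - [-0.17, -0.1, 0, -0.0778, 0]
    - [-0.34, -0.2, 0, -0.1556, 0]
    - [-0.51, -0.3, 0, -0.2333, 0]
    - [-0.68, -0.4, 0, -0.3111, 0]
    - [-0.85, -0.5, 0, -0.3222, 0]
  grip_force: 40

```text
time: 0.52
ee_pos: [0.2918, 0.3824, 0.2559]
tcp_rot: [-180.0, -0.0, -167.5]
wrist_force: [1.2, 0.8, 0.1]
opening: 0.0258
grasp_force: 0.0
```

```bash
python3 d.py 0 0.005 0.15
```

```text
shift [-0.1808 -0.2958  0.1059] yaw -167.52 q [52.7 -4.4  0.6 95.   0.  40.2] F [1.2 0.8 0.1] open 0.0258 t 0.5167
```

Converted, -0.165 m / 0.2 = -0.825, -0.132 m / 0.2 = -0.66.

>>> inch_along:
  steps:
    - [-0.1, -0.165, 0, 0, 0]
    - [-0.2, -0.33, 0, 0, 0]
    - [-0.3, -0.495, 0, 0, 0]
    - [-0.4, -0.66, 0, 0, 0]
    - [-0.5, -0.825, 0, 0, 0]

```text
time: 0.93
ee_pos: [0.4244, 0.2414, 0.2561]
tcp_rot: [180.0, -0.0, -167.9]
wrist_force: [0.2, 1.7, -0.8]
opening: 0.0002
grasp_force: 0.0
```

>>> inch_along:
  steps:
    - [-0.1, -0.165, 0.05, 0.0056, 0]
    - [-0.2, -0.33, 0.15, 0.0056, 0]
    - [-0.3, -0.495, 0.25, 0.0056, 0]
    - [-0.4, -0.655, 0.35, 0.0056, 0]
    - [-0.4, -0.655, 0.5, 0.0056, 0]

```text
time: 1.35
ee_pos: [0.5328, 0.1281, 0.1566]
tcp_rot: [-179.9, 0.2, -168.7]
wrist_force: [1.0, -0.2, 0.6]
opening: 0.0002
grasp_force: 0.0
```

```bash
python3 d.py 0 0.005 0.092
```

```text
shift [-0.0001  0.0046  0.0646] yaw -168.66 q [13.6  3.7 -2.3 83.8 -0.1  2.2] F [ 1.  -0.2  0.6] open 0.0002 t 1.35
```

Converted, 0.061 m / 0.2 = 0.305, 0.056 m / 0.2 = 0.28, -0.6 degrees / 90 = -0.0067.

>>> inch_along:
  steps:
    - [0, 0.01, 0.1, -0.0067, 0]
    - [0, 0.02, 0.2, -0.0067, 0]
    - [0, 0.02, 0.28, -0.0067, 0]
    - [0, 0.02, 0.305, -0.0067, 0]
    - [0, 0.02, 0.305, -0.0067, 0]

```text
time: 1.77
ee_pos: [0.5274, 0.1354, 0.0937]
tcp_rot: [-180.0, -0.2, -167.8]
wrist_force: [0.3, -0.0, 0.4]
opening: -0.0002
grasp_force: 0.0
```

```bash
python3 d.py 0 -0.06 0.092; python3 - <<'E'
from workcell import bot; import cv2
b=bot.camera("side")[140:250,340:460];cv2.imwrite("pics/s2.png",cv2.resize(b,None,fx=5,fy=5,interpolation=cv2.INTER_CUBIC))
E
```

```text
shift [-0.0039 -0.0688  0.0017] yaw -167.85 q [14.4  4.4 -8.6 77.2 -0.   2.2] F [ 0.3 -0.   0.4] open -0.0002 t 1.7667
```

View pics/s2.png

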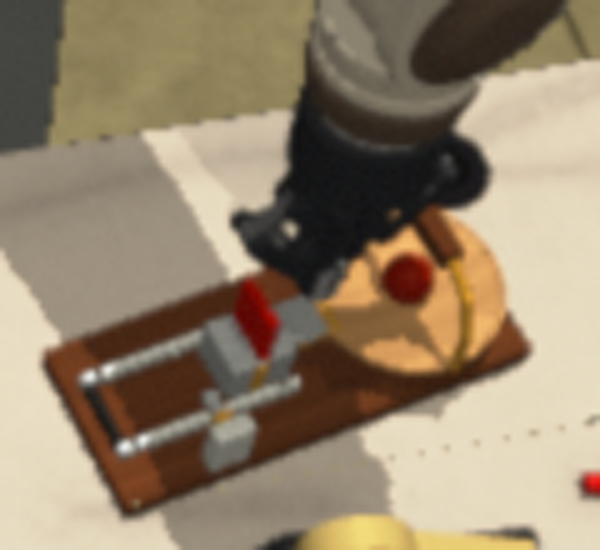

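The closed fingertips stand at (330,285) in the crop, on the dish side of the red plate (255,315) and clear of dish and arch. Pushing along the tool's −y.

Converted, -0.036 m / 0.2 = -0.18, -0.004 m / 0.2 = -0.02.

>>> inch_along:
  steps:
    - [-0.01, -0.04, 0.01, 0, 0]
    - [-0.02, -0.08, 0.01, 0, 0]
    - [-0.02, -0.12, 0.01, 0, 0]
    - [-0.02, -0.16, 0.01, 0, 0]
    - [-0.02, -0.18, 0.01, 0, 0]
  grip_force: 60

```text
time: 2.23
ee_pos: [0.5404, 0.1001, 0.0939]
tcp_rot: [180.0, 0.1, -167.9]
wrist_force: [-0.1, 1.4, 1.0]
opening: 0.0001
grasp_force: 0.7
```

>>> inch_along:
  steps:
    - [0, -0.015, 0, 0, 0]
    - [0, -0.03, 0, 0, 0]
    - [0, -0.045, 0, 0, 0]
    - [0, -0.06, 0, 0, 0]
    - [0, -0.07, 0, 0, 0]

```text
time: 2.65
ee_pos: [0.5426, 0.0879, 0.0934]
tcp_rot: [179.9, -0.0, -167.8]
wrist_force: [-1.0, 8.7, 2.7]
opening: 0.0001
grasp_force: 4.2
```

```bash
python3 d.py 0 -0.06 0.092
```

```text
shift [ 0.001  -0.0192  0.0013] yaw -167.82 q [ 9.2  4.9 -8.  77.1  0.1 -3. ] F [-1.   8.7  2.7] open 0.0001 t 2.65
```

```bash
python3 - <<'E'
from workcell import bot; import cv2
b=bot.camera("side")[140:250,340:460];cv2.imwrite("pics/s3.png",cv2.resize(b,None,fx=5,fy=5,interpolation=cv2.INTER_CUBIC))
E
```

```text
(no output)
```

View pics/s3.png

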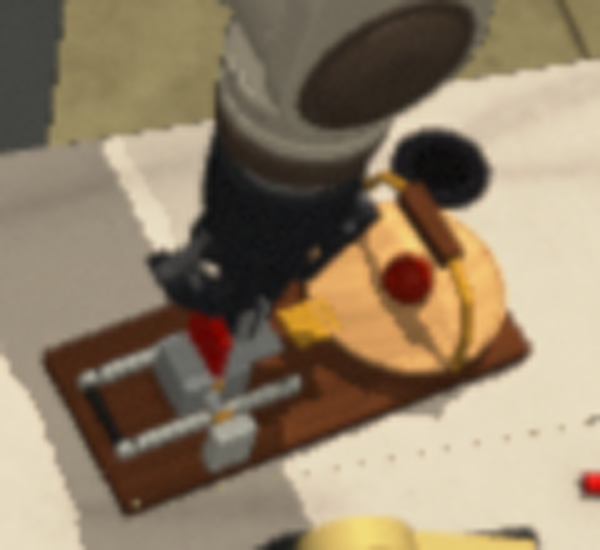

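The plate has moved about 28 mm, to (207,345), and its force has risen at the bump. The tab is uncovered. Continuing past the detent.

Converted, -0.012 m / 0.2 = -0.06, -0.009 m / 0.2 = -0.045.

>>> inch_along:
  steps:
    - [0, -0.015, 0, 0, 0]
    - [0, -0.03, 0, 0, 0]
    - [0, -0.045, 0, 0, 0]
    - [0, -0.06, 0, 0, 0]
    - [0, -0.06, 0, 0, 0]

```text
time: 3.12
ee_pos: [0.5454, 0.0754, 0.0932]
tcp_rot: [-180.0, -0.0, -167.9]
wrist_force: [-0.3, 1.5, 2.1]
opening: 0.0003
grasp_force: 0.7
```

```bash
python3 d.py 0 -0.06 0.092
```

```text
shift [ 0.0011 -0.0063  0.0012] yaw -167.87 q [ 7.9  5.  -7.9 77.1 -0.  -4.3] F [-0.3  1.5  2.1] open 0.0003 t 3.1167
```

Converted, -0.003 m / 0.2 = -0.015, -0.002 m / 0.2 = -0.01.

>>> inch_along:
  steps:
    - [0, -0.005, 0, 0, 0]
    - [0, -0.01, 0, 0, 0]
    - [0, -0.015, 0, 0, 0]
    - [0, -0.015, 0, 0, 0]
    - [0, -0.015, 0, 0, 0]

```text
time: 3.53
ee_pos: [0.5459, 0.0729, 0.0932]
tcp_rot: [-180.0, -0.0, -167.9]
wrist_force: [-0.8, 1.6, 1.4]
opening: -0.0
grasp_force: 0.7
```

>>> inch_along:
  steps:
    - [0, 0.05, 0, 0, 0]
    - [0, 0.15, 0, 0, 0]
    - [0, 0.2, -0.15, 0, 0]
    - [0, 0.3, -0.35, 0, 0.03]
    - [0, 0.4, -0.45, 0, 0.05]
  grip_force: 20

```text
time: 3.95
ee_pos: [0.529, 0.1519, 0.1861]
tcp_rot: [-180.0, 0.1, -167.9]
wrist_force: [0.3, 0.4, 0.8]
opening: 0.0235
grasp_force: 0.0
```

```bash
python3 d.py 0 .07 .16;python3 - <<'E'
from workcell import bot; import cv2
b=bot.camera("side")[140:250,340:460];cv2.imwrite("pics/s4.png",cv2.resize(b,None,fx=5,fy=5,interpolation=cv2.INTER_CUBIC))
E
```

```text
shift [0.0009 0.0455 0.0261] yaw -167.9 q [16.   4.1  1.3 87.2 -0.   3.9] F [0.3 0.4 0.8] open 0.0235 t 3.95
```

View pics/s4.png

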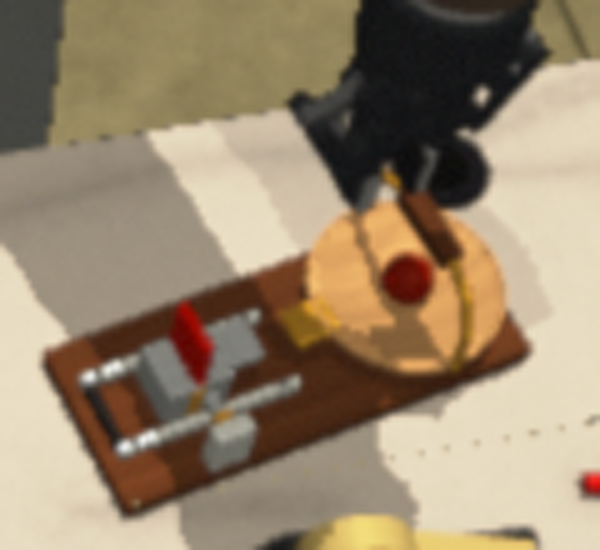

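The keeper stays open after release (plate at (190,340), tab fully free), and the ball is still centred. Next I move over the handle and open the fingers.

Converted, 0.0455 m / 0.2 = 0.2275, 0.04 m / 0.2 = 0.2, -0.1 degrees / 90 = -0.0011.

>>> inch_along:
  steps:
    - [0.005, 0.1, 0, 0, 0.06]
    - [0.005, 0.2, 0, -0.0011, 0.06]
    - [0.005, 0.2275, 0, -0.0011, 0.06]
    - [0.005, 0.2275, 0.05, -0.0011, 0.06]
    - [0.005, 0.2275, 0.125, -0.0011, 0.06]

```text
time: 4.42
ee_pos: [0.519, 0.1958, 0.1585]
tcp_rot: [-180.0, 0.1, -167.7]
wrist_force: [0.4, 0.3, 0.2]
opening: 0.0599
grasp_force: 0.0
```

```bash
python3 d.py 0 .07 .106;python3 - <<'E'
from workcell import bot; import cv2,numpy as np
b=bot.camera("side")[130:240,360:480];t=bot.camera("top")[155:265,175:295]
cv2.imwrite("pics/s5.png",np.vstack([cv2.resize(i,(480,300),interpolation=cv2.INTER_CUBIC) for i in (b,t)]))
E
```

```text
shift [0.0003 0.0004 0.0525] yaw -167.69 q [20.7  4.7 -1.1 84.2 -0.   8.4] F [0.4 0.3 0.2] open 0.0599 t 4.4167
```

View pics/s5.png

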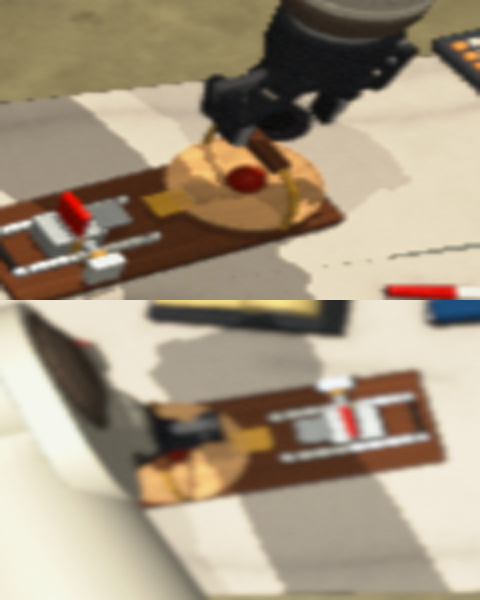

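Fingers straddle the bar in both views: side crop bar at (265,150) between the fingers, top aligned with the stand. Descending and closing gently.

Converted, 0.0525 m / 0.2 = 0.2625, 0.05 m / 0.2 = 0.25, -0.3 degrees / 90 = -0.0033.

>>> inch_along:
  steps:
    - [0, 0, 0.075, -0.0033, 0.06]
    - [0, 0, 0.15, -0.0033, 0.06]
    - [0, 0, 0.215, -0.0033, 0.06]
    - [0, 0, 0.25, -0.0033, 0.06]
    - [0, 0, 0.2625, -0.0033, 0.06]

```text
time: 4.93
ee_pos: [0.518, 0.1948, 0.1044]
tcp_rot: [-180.0, -0.1, -167.5]
wrist_force: [0.0, -0.5, -1.1]
opening: 0.0601
grasp_force: 0.0
```

>>> inch_along:
  steps:
    - [0, 0, 0, 0, 0.04]
    - [0, 0, 0, 0, 0.03]
    - [0, 0, 0, 0, 0.025]
    - [0, 0, 0, 0, 0.02]
    - [0, 0, 0, 0, 0.017]
  grip_force: 25

```text
time: 5.35
ee_pos: [0.5188, 0.1955, 0.1064]
tcp_rot: [180.0, 0.1, -167.4]
wrist_force: [-0.5, 0.8, 1.2]
opening: 0.017
grasp_force: 0.0
```

>>> inch_along:
  steps:
    - [0, 0, 0, 0, 0.012]
    - [0, 0, 0, 0, 0.008]
    - [0, 0, 0, 0, 0.005]
    - [0, 0, 0, 0, 0]
    - [0, 0, 0, 0, 0]
  grip_force: 40

```text
time: 5.77
ee_pos: [0.5187, 0.1956, 0.1062]
tcp_rot: [180.0, 0.0, -167.4]
wrist_force: [-0.2, 1.8, 4.9]
opening: 0.0131
grasp_force: 40.7
```

```bash
python3 d.py 0 .07 .206
```

```text
shift [-0.0001  0.0006 -0.0998] yaw -167.44 q [20.7  5.3 -6.2 78.5  0.   8.1] F [-0.2  1.8  4.9] open 0.0131 t 5.7667
```

Converted, -0.012 m / 0.2 = -0.06, -0.009 m / 0.2 = -0.045.

>>> inch_along:
  steps:
    - [0, 0, -0.005, 0, 0]
    - [0, 0, -0.015, 0, 0]
    - [0, 0, -0.03, 0, 0]
    - [0, 0, -0.045, 0, 0]
    - [0, 0, -0.06, 0, 0]
  grip_force: 60

```text
time: 6.18
ee_pos: [0.5184, 0.1953, 0.1178]
tcp_rot: [-180.0, -0.0, -167.4]
wrist_force: [1.2, 0.2, -2.5]
opening: 0.0129
grasp_force: 58.9
```

>>> inch_along:
  steps:
    - [0, 0, -0.015, 0, 0]
    - [0, 0, -0.035, 0, 0]
    - [0, 0, -0.055, 0, 0]
    - [0, 0, -0.075, 0, 0]
    - [0, 0, -0.095, 0, 0]

```text
time: 6.6
ee_pos: [0.5186, 0.1954, 0.1373]
tcp_rot: [180.0, 0.0, -167.4]
wrist_force: [-0.6, 0.5, -2.2]
opening: 0.0131
grasp_force: 58.9
```

```bash
python3 d.py 0 .07 .206;python3 - <<'E'
from workcell import bot; import cv2,numpy as np
b=bot.camera("side")[130:240,360:480]
cv2.imwrite("pics/s6.png",cv2.resize(b,None,fx=5,fy=5,interpolation=cv2.INTER_CUBIC))
E
```

```text
shift [-0.0002  0.0007 -0.0687] yaw -167.45 q [20.7  4.8 -3.2 81.9 -0.   8.1] F [-0.6  0.5 -2.2] open 0.0131 t 6.6
```

View pics/s6.png

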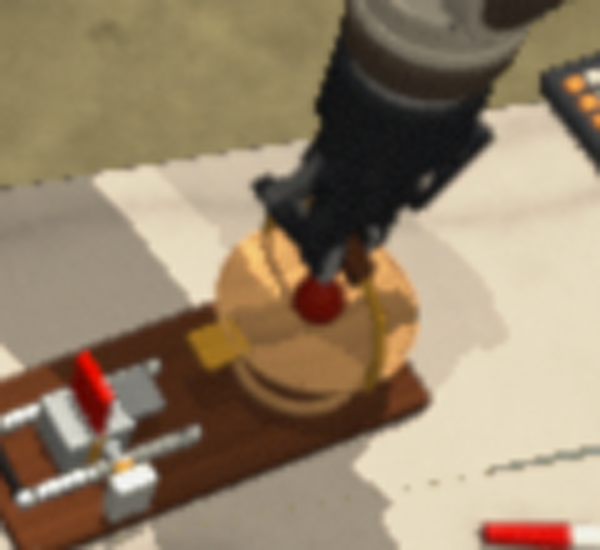

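The dish is lifted level (weight about 2.3 N) with the ball at (318,300), mid-hollow. Lifting on to about 10 cm, then turning slowly.

Converted, -0.031 m / 0.2 = -0.155, -0.024 m / 0.2 = -0.12.

>>> inch_along:
  steps:
    - [0, 0, -0.02, 0, 0]
    - [0, 0, -0.05, 0, 0]
    - [0, 0, -0.085, 0, 0]
    - [0, 0, -0.12, 0, 0]
    - [0, 0, -0.155, 0, 0]

```text
time: 7.07
ee_pos: [0.5186, 0.1955, 0.1687]
tcp_rot: [180.0, 0.0, -167.4]
wrist_force: [0.5, -0.8, -3.0]
opening: 0.0129
grasp_force: 58.9
```

>>> inch_along:
  steps:
    - [0, 0, -0.035, 0, 0]
    - [0, 0, -0.07, 0, 0]
    - [0, 0, -0.105, 0, 0]
    - [0, 0, -0.135, 0, 0]
    - [0, 0, -0.16, 0, 0]

```text
time: 7.48
ee_pos: [0.5186, 0.1955, 0.2006]
tcp_rot: [180.0, 0.0, -167.4]
wrist_force: [0.2, 0.5, -2.2]
opening: 0.013
grasp_force: 58.9
```

>>> inch_along:
  steps:
    - [0, 0, -0.015, 0, 0]
    - [0, 0, -0.025, -0.0111, 0]
    - [0, 0, -0.025, -0.0333, 0]
    - [0, 0, -0.025, -0.0667, 0]
    - [0, 0, -0.025, -0.1, 0]

```text
time: 7.9
ee_pos: [0.5184, 0.1954, 0.2046]
tcp_rot: [-180.0, -0.0, -158.3]
wrist_force: [0.6, -0.2, -2.4]
opening: 0.0132
grasp_force: 58.9
```

>>> inch_along:
  steps:
    - [0, 0, 0, -0.0444, 0]
    - [0, 0, 0, -0.0889, 0]
    - [0, 0, 0, -0.1333, 0]
    - [0, 0, 0, -0.1778, 0]
    - [0, 0, 0, -0.2222, 0]

```text
time: 8.32
ee_pos: [0.5184, 0.1954, 0.2045]
tcp_rot: [180.0, -0.0, -138.2]
wrist_force: [0.5, 0.2, -2.6]
opening: 0.0128
grasp_force: 59.0
```

>>> inch_along:
  steps:
    - [0, 0, 0, -0.0444, 0]
    - [0, 0, 0, -0.0889, 0]
    - [0, 0, 0, -0.1333, 0]
    - [0, 0, 0, -0.1778, 0]
    - [0, 0, 0, -0.2222, 0]

```text
time: 8.73
ee_pos: [0.5184, 0.1954, 0.2045]
tcp_rot: [180.0, -0.0, -118.2]
wrist_force: [0.1, 0.3, -2.7]
opening: 0.0128
grasp_force: 58.9
```

```bash
python3 d.py 0 .07 .206
```

```text
shift [-0.0008  0.0002 -0.0015] yaw -118.19 q [ 20.7   4.8   4.1  89.4  -0.  -41.2] F [ 0.1  0.3 -2.7] open 0.0128 t 8.7333
```

Target yaw is −77.5° to −78°, so about 40.4° remain.

Converted, -20 degrees / 90 = -0.2222.

>>> inch_along:
  steps:
    - [0, 0, 0, -0.0444, 0]
    - [0, 0, 0, -0.0889, 0]
    - [0, 0, 0, -0.1333, 0]
    - [0, 0, 0, -0.1778, 0]
    - [0, 0, 0, -0.2222, 0]

```text
time: 9.15
ee_pos: [0.5184, 0.1954, 0.2045]
tcp_rot: [180.0, -0.0, -98.2]
wrist_force: [-0.2, 0.6, -3.1]
opening: 0.0129
grasp_force: 58.9
```

>>> inch_along:
  steps:
    - [0, 0, 0, -0.0444, 0]
    - [0, 0, 0, -0.0889, 0]
    - [0, 0, 0, -0.1333, 0]
    - [0, 0, 0, -0.1667, 0]
    - [0, 0, 0, -0.1889, 0]

```text
time: 9.57
ee_pos: [0.5184, 0.1954, 0.2045]
tcp_rot: [180.0, -0.0, -81.2]
wrist_force: [-0.3, -0.1, -2.7]
opening: 0.0129
grasp_force: 58.9
```

>>> inch_along:
  steps:
    - [0, 0, 0, -0.0167, 0]
    - [0, 0, 0, -0.0278, 0]
    - [0, 0, 0, -0.0333, 0]
    - [0, 0, 0, -0.0356, 0]
    - [0, 0, 0, -0.0356, 0]

```text
time: 9.98
ee_pos: [0.5185, 0.1954, 0.2047]
tcp_rot: [180.0, -0.0, -78.3]
wrist_force: [0.1, -0.2, -2.4]
opening: 0.0128
grasp_force: 59.0
```

>>> inch_along:
  steps:
    - [0, 0, 0, 0, 0]
    - [0, 0, 0, 0, 0]
    - [0, 0, 0, 0, 0]
    - [0, 0, 0, 0, 0]
    - [0, 0, 0, 0, 0]

```text
time: 10.4
ee_pos: [0.5185, 0.1954, 0.2048]
tcp_rot: [180.0, -0.0, -78.2]
wrist_force: [-0.7, -0.3, -1.8]
opening: 0.0131
grasp_force: 58.9
```

```bash
python3 d.py 0 .07 .206;python3 - <<'E'
from workcell import bot; import cv2,numpy as np
b=bot.camera("side")[120:230,360:480]
cv2.imwrite("pics/s7.png",cv2.resize(b,None,fx=5,fy=5,interpolation=cv2.INTER_CUBIC))
E
```

```text
shift [-0.0007 -0.0003 -0.0012] yaw -78.25 q [ 20.7   4.8   4.2  89.4   0.  -81.1] F [-0.7 -0.3 -1.8] open 0.0131 t 10.4
```

View pics/s7.png

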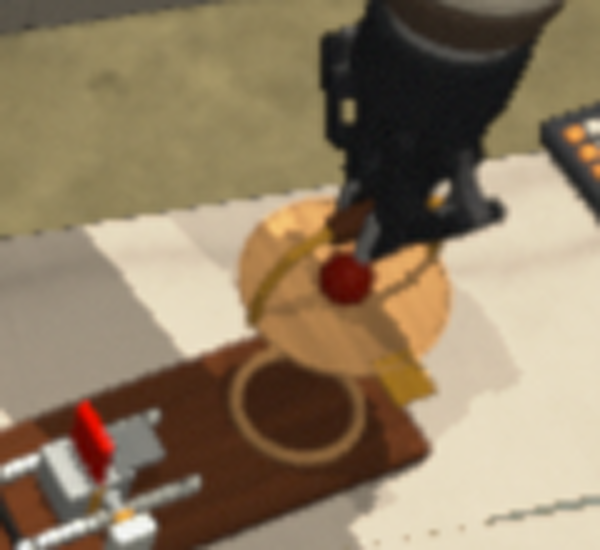

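The dish is up and level with the tab toward the stand's +x at (405,378), the ball mid-hollow at (345,278) and the keeper open. I'll let it settle, then hand in.

>>> inch_along:
  steps:
    - [0, 0, 0, 0, 0]
    - [0, 0, 0, 0, 0]
    - [0, 0, 0, 0, 0]
    - [0, 0, 0, 0, 0]
    - [0, 0, 0, 0, 0]

```text
time: 10.87
ee_pos: [0.5185, 0.1954, 0.2048]
tcp_rot: [180.0, -0.0, -78.3]
wrist_force: [0.0, 1.4, -2.9]
opening: 0.0132
grasp_force: 59.0
```

>>> inch_along:
  steps:
    - [0, 0, 0, 0, 0]
    - [0, 0, 0, 0, 0]
    - [0, 0, 0, 0, 0]
    - [0, 0, 0, 0, 0]
    - [0, 0, 0, 0, 0]

```text
time: 11.28
ee_pos: [0.5185, 0.1954, 0.2048]
tcp_rot: [180.0, 0.0, -78.2]
wrist_force: [-0.3, 0.3, -3.0]
opening: 0.0132
grasp_force: 58.9
```

```bash
python3 - <<'E'
from workcell import bot; print(bot.job_done())
E
```

```text
the job is handed in; nothing more can be done
None
```

I handed the job in at 11.3 s: the keeper is latched open and the dish is held level about 10 cm above its seat, turned a quarter turn anticlockwise, with the ball in the middle in the last picture; no verdict came back.

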